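Slide the ring of the practice tracker round to its stop

ROBOT

A 7-joint arm with a two-finger parallel gripper is mounted at the origin on the work surface. World frame = base frame: x ahead of the robot, y to its left, z up, the work surface at z = 0. Lengths are in m, angles in degrees, forces in N, time in s.
With the tool pointing down it reaches from about 0.425 to 0.875 m from the base axis. Payload 4.7 kg.
Tool frame: the origin (TCP) lies on the mounting face of the last link; the fingertips stand 182 mm ahead of it and the grasp point (between the pads) lies 164 mm ahead of it; z points along the fingers, x is the direction in which the jaws open and shut, and the axes are right-handed (so a half turn about z gives the same grasp; the last joint's range is limited). The gripper opens to 87 mm and grips with 3 to 60 N. Pads are 19 mm wide; open, the fingers measure 117 mm over their backs; the gripper's body (75 mm by 190 mm) begins 51 mm behind the grasp point.
Start: joints at [-70.697, 18.392, -4.016, 83.108, 1.295, 78.541, -3.26], TCP at [0.206, 0.616, 0.405] pointing down, gripper open.
Joint ranges: [-163.93, 163.93], [-17.29, 119.83], [-79.2, 71.16], [3.27, 140.29], [-89.18, 269.18], [5.43, 117.66], [-154.24, 154.24]. Speed limits (degrees/s): [147.25, 147.25, 180, 180, 180, 180, 180].

INTERFACE

Orientations are given as [roll, pitch, yaw] about the fixed x, y, z axes, in that order (R = Rz(yaw) Ry(pitch) Rx(roll)).
In Python, from cell import status, cams, env, outline_of, landmark_of gives the robot as it stands. The module is installed in compiled form; this text tells all that it offers.
- The arm moves only by the tool jog_arm, never from a script. Its argument "rows" is a list of rows, each a list of 7 numbers: the closure, from 0 (fully open) to 1 (shut), then the shift along the tool's x, y, z in m, then the turn, a rotation vector about the tool's x, y, z in degrees. A call has 1 to 12 rows; each row shifts and turns the commanded pose from where the row before left it, along the tool's axes as they then stand; what a row does not reach is not made up. A row lasts 1/12 s, in which the tool goes at most 41.7 mm and 7.16 degrees, less where a joint would pass 70% of its speed; a pose out of reach is approached as far as the arm can. A call with a gripper value outside its range is refused whole. The fingers move at their own pace and stop on an object; "grip_force" is the grip in N (left out, the last holds). Time passes only in rows, so rows that do not move let the fingers close. It gives the time, the measured TCP pose, the force and the opening at its end, in the units of the state.
- status.get_obs(): the state, without advancing time (a new reading comes with each control period).
- cams.read_camera(name): name is "scene" or "top"; returns (picture, depth): 384x512x3 uint8, red, green, blue; 384x512 float32, m along the optical axis (not along the pixel's ray), 0 where there is no reading.
- cams.camera_params(name): a dict with "vfov" (degrees; the focal length in pixels is half the picture's height over the tangent of half this angle, whatever the lens; pixels are square), "cx", "cy" (the principal point, pixels), "eye" and "attitude" of the camera in the world. Camera axes: x right, y up, looking along -z (the intrinsics and any distortion apply to the point x, -y, -z); pixel columns grow to the right and rows downward; lengths in m; the calibration is good to about 2 mm. A picture is of the moment at which its call begins. camera_params takes no time and is no camera call.
- env.sign_off(): hands the job in, once; it reports no verdict.
Trained networks look in the newest picture that a camera, given by its name, has taken for a name from the list of things; names that differ only in an ending like _2 or _b are one class to them, and where a whole thing is asked for, a point or a joint stands for the part that bears it (a point fixed in the world has none). Each returns a list of dicts, best first, with "conf" (0 to 1); they miss things now and then, are a little off and sometimes report something else, mostly with a low value. They report only what shows in the picture. A call takes as long as a camera call.
- outline_of(camera, name): "pixels" (384x512 bool, what is visible of it) and "box" ([left, top, right, bottom] in pixels, round what is visible of it).
- landmark_of(camera, name): "position" ([row, column] in pixels: a listed point, or the origin of a listed thing).
The state is a dict: "time_s": time; "qpos": joint angles; "joint_velocities": joint speeds; "effort": joint torques, N m; "tool_pos": TCP position; "tool_rot": TCP orientation; "force": force on the tool from outside, world axes, zero at the start; "wrist_torque": the same for the moment, N m; "grip_width": finger opening in m.
Only numpy, scipy, OpenCV 4.12 (cv2) and the standard library are available. Lean on these libraries where they do the work, as an engineer would, in place of code of your own. Each camera call takes 0.05 s, during which the arm holds its last target. There are 200 camera calls.

TASK

Mark today's yoga practice as done on the wire tracker: take the wooden ring where it hangs near the starting post, slide it along the bent wire round both corners, and press it gently against the cork stop until you feel the cork push back. Then let go, leaving the ring hanging on the wire right up against the cork. Go easy on the wire, never forcing the ring along it or jamming it into the stop, and leave the ceramic cat, the massage ball in its dish and the incense box alone.

Things in the scene. Friction and masses are not known exactly. Their poses are not given: they have to be found in the camera images.
- rail: The tracker, fixed to the shelf: a level bent steel wire, 6 mm thick, centre line 130 mm above the shelf, a post at each end on a round wooden foot (56 mm wide, 12 mm thick). Origin: on the shelf under the starting post; x along the first straight, z up. The wire hardly gives: a few newtons of side load build within a millimetre or two.
- wire_start (a point): On the wire's centre line at the top of the starting post, 130 mm up. From here, seen from above, the wire runs 80 mm straight along the rail's x.
- bend1_start (a point): On the wire's centre line where the first straight ends and the first bend begins: 60 degrees to the left (from x towards y of the rail), 40 mm radius on the centre line.
- bend1_end (a point): On the wire's centre line where the first bend ends. Then the wire runs 60 mm straight, bends 60 degrees back to the right (40 mm radius), and runs 100 mm straight to the end post. It is hand-bent from here on: it kinks up to 11.5 degrees either way at this point, at the start and again at the end of the second bend. These kinks are not measured.
- ring: Dark wooden ring on the wire: 34 mm outside diameter, hole 9.6 mm (1.8 mm play all round), 16 mm long along the wire, about 30 g. Origin: its centre; x is its axis. It starts hanging (centre 1.8 mm below the wire's) on the first straight 25 to 55 mm from the start. Grip it across its diameter, one finger each side of the wire. Over 12 N on wire or stop is forcing (25 N on the first straight).
- stop: Cork stop: a cylinder 21 mm across and 14 mm long round the last straight, backed by a steel collar, its face 45 to 75 mm past the end of the second bend. Sprung along the wire: 4 N per mm, 5 mm of travel, sluggish return. 4 N or more for a third of a second seats the ring. Origin: on the shelf straight below stop_face; axes as stop_face.
- stop_face (a point): Centre of the cork's face that meets the ring, on the wire's centre line. x points along the last straight from the second bend to the end post: the ring comes from -x, and its centre is 8 mm from this point when they touch.
- cat: Pale ceramic figurine of a seated cat, 85 mm tall, origin under its base. Leave alone.
- ball: Hard massage ball, 60 mm, in a small ceramic dish, 66 mm tall together, origin under the dish. Leave alone.
- incense_box: Incense box with a hinged lid and a knob, 60 x 200 x 48 mm, heavy and fixed, origin under its centre. Leave alone.

How it is judged (in metres and radians):
On the way, in this order (a step that is already met when the one before it is completed fails the run):
1. the ring is past the first corner (x of ring in the frame of rail above 0.122 m and y of ring in the frame of rail above 0.025 m), for 0.05 s.
2. the ring is past the second corner, on the last straight (x of ring in the frame of stop_face above -0.045 m and horizontal distance between ring and stop_face below 0.046 m), for 0.05 s.
3. the ring is pressed against the cork with at least 4 N for 0.3 s (contact force between ring and stop above 4 N), for 0.3 s.
At the end, for the whole second after the job is handed in: The ring hangs at rest on the last straight, let go, with its centre at most 14 mm before the cork's face (a gap of at most 6 mm), having been pressed on the cork with 4 N or more for 0.3 s (x of ring in the frame of stop_face above -0.014 m and distance between ring and stop_face below 0.0145 m and linear speed of ring below 0.02 m/s and contact force between ring and the fingers below 0.05 N); the robot touches nothing.
It fails at once if the ring is forced: more than 12 N between the ring and the wire or stop once the ring has left the first straight, or more than 25 N before that (contact force between ring and rail above 25 N or (contact force between ring and rail above 12 N and x of ring in the frame of rail above 0.085 m)).
It fails at once if the robot itself pushes on the wire or stop with more than 10 N (contact force between any of the arm, the fingers and rail above 10 N).
It fails at once if the cat or the ball in its dish is moved by more than 15 mm, or the incense box is pushed with more than 5 N (distance of any of cat, ball from where it was at the start of the episode above 0.015 m or contact force between any of the arm, the fingers and incense_box above 5 N).
It also fails if it takes over 72 s, if anything falls off the work surface, if the arm or the gripper's body presses on something with over 40 N, if the wrist force passes 120 N, or if a joint passes its speed limit or range.

## Working session

There is one attempt and no reset: what is moved stays moved. The work goes in short steps, Python scripts to look and compute and a tool call to move; the robot and the scene stay as the last step left them, time stands still between calls to the robot, and variables do not carry over. Pictures are saved under pics/ and viewed, about 8 in all and at most 12, crops included, and the job is handed in when it is done.

Besides the shell and the picture viewer there is one more tool, called after "Emit:" as name([rows], argument=value, ...), one row to a line, values as JSON. jog_arm: Moves the arm, as the interface text tells. Its arguments: {"type":"object","properties":{"rows":{"type":"array"},"grip_force":{"type":"number"}},"required":["rows"]}

```bash
mkdir -p pics
cat > h.py <<'E'
import numpy as np, cv2
from cell import status, cams, env, outline_of, landmark_of
from scipy.spatial.transform import Rotation as Ro
def ray(cam,row,col):
    p=cams.camera_params(cam); f=192/np.tan(np.radians(p['vfov'])/2)
    return p,np.array([(col-p['cx'])/f,-(row-p['cy'])/f,-1.0])
def att(p):
    a=np.array(p['attitude'],float)
    if a.shape==(3,3): return a
    return Ro.from_euler('xyz',a,degrees=True).as_matrix() if a.size==3 else None
def atz(cam,row,col,z):
    p,d=ray(cam,row,col); w=att(p)@d; e=np.array(p['eye']); return e+w*(z-e[2])/w[2]
def atd(cam,row,col,dep):
    p,d=ray(cam,row,col); return np.array(p['eye'])+att(p)@(d*dep)
E
python3 - <<'E'
from h import *
print(status.get_obs())
for c in('top','scene'):
    print(c,cams.camera_params(c))
    im,d=cams.read_camera(c); cv2.imwrite(f'pics/{c}0.png',im[:,:,::-1]); np.save(c+'d.npy',d)
    for n,z in (('wire_start',.13),('bend1_start',.13),('bend1_end',.13),('ring',.128),('stop_face',.13),('rail',0),('stop',0),('cat',0),('ball',0),('incense_box',0)):
        for r in landmark_of(c,n)[:2]:
            rr,cc=r['position']; print(n,round(r['conf'],2),np.round([rr,cc],1),np.round(atz(c,rr,cc,z),4))
E
```

```text
{'time_s': 0.0, 'qpos': array([-70.69597782,  18.43989964,  -4.01453593,  83.17712513,
         1.29638048,  78.54203831,  -3.2599965 ]), 'joint_velocities': array([ 0.0641351 , -0.04610818,  0.045092  , -0.07706567, -0.00028349,
        0.05099403, -0.02073915]), 'effort': array([ 6.22322859e-04, -4.91285205e+01, -4.03271439e-01, -3.12521839e+01,
       -6.38020132e-02,  4.38769755e-02,  1.85271902e-04]), 'tool_pos': array([0.20618223, 0.61620157, 0.40363205]), 'tool_rot': array([1.79992396e+02, 1.13741353e-01, 7.15051035e+01]), 'force': array([-0.98555252,  0.1840641 , -0.94009526]), 'wrist_torque': array([-0.01409368, -0.00363612, -0.04546537]), 'grip_width': 0.08721259031904348}
top {'vfov': 54.37579106690687, 'cx': 251.29553634620382, 'cy': 197.59016076820964, 'eye': array([0.50116722, 0.09891695, 1.00701737]), 'attitude': array([  1.80347611,  -0.85453681, -90.33253025])}
wire_start 0.64 [145.5 327.1] [ 0.651  -0.0944  0.13  ]
bend1_start 0.95 [145.6 296.5] [ 0.651  -0.0218  0.13  ]
bend1_end 0.93 [154.  279.7] [0.6312 0.0181 0.13  ]
ring 0.67 [148.8 303.8] [ 0.6437 -0.0394  0.
[... 469 characters left out ...]
 -0.37637713,  0.66816501]), 'attitude': array([50.19110481,  0.73691875, 47.05750385])}
wire_start 0.96 [266.6 219.7] [ 0.6522 -0.1012  0.13  ]
bend1_start 0.86 [238.7 254.5] [ 0.6451 -0.0157  0.13  ]
bend1_end 0.75 [225.2 262.4] [0.6301 0.0183 0.13  ]
ring 0.67 [248.2 242.8] [ 0.6464 -0.0447  0.128 ]
stop_face 0.66 [178.3 287.5] [0.5652 0.1539 0.13  ]
rail 0.43 [224.1 263.3] [0.5316 0.1177 0.    ]
rail 0.19 [248.1 241.8] [0.5531 0.0326 0.    ]
cat 0.63 [268.1 219.1] [ 0.5625 -0.0382  0.    ]
ball 0.81 [273.4 317.3] [0.7092 0.0959 0.    ]
ball 0.26 [250.6 241.9] [0.5587 0.0279 0.    ]
incense_box 0.73 [153.2 276. ] [0.3512 0.3428 0.    ]
incense_box 0.41 [272.6 320.1] [0.7117 0.1016 0.    ]
```

Run:
```python
import cv2
a=cv2.imread('pics/top0.png')[90:240,150:350]; cv2.imwrite('pics/a1.png',cv2.resize(a,(800,600),interpolation=2))
```

```text
(no output)
```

View pics/scene0.png

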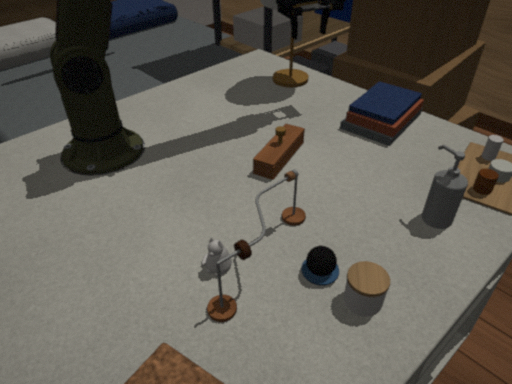

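View pics/a1.png

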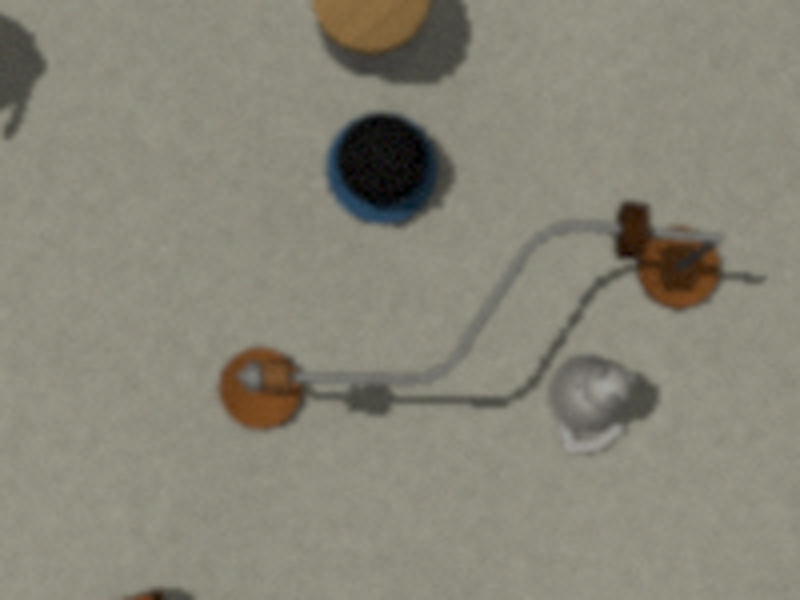

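The scene view shows the tracker between the cat (216,255) and the ball (320,262). In the top crop the wire runs from the start post (720,237) past the ring (633,230), round both bends, to the cork (275,377). Next I fit a wire model to both views.

```bash
cat > fit.py <<'E'
from h import *
from scipy.optimize import least_squares
from scipy.spatial import cKDTree
def path(p,n=1.0):
    # p: x,y,yaw,k1,k2,k3 (deg) -> pts every 1mm, yaw
    x,y,a=p[0],p[1],p[2]; P=[];A=[];S=0
    segs=[(80,0,0),(np.radians(60)*40,60,0),(60,0,p[3]),(np.radians(60)*40,-60,p[4]),(100,0,p[5])]
    for L,t,k in segs:
        a+=k; N=int(round(L*2)); ds=L/N/1000
        for i in range(N):
            P.append((x,y));A.append(a)
            am=np.radians(a+t/N/2); x+=ds*np.cos(am); y+=ds*np.sin(am); a+=t/N
    P.append((x,y));A.append(a)
    return np.array(P),np.array(A)
E
python3 - <<'E'
from fit import *
im={}
Q={}
for c in('top','scene'):
    im[c],d=cams.read_camera(c)
    m=np.zeros(d.shape,bool)
    for r in outline_of(c,'rail')[:1]: print(c,'rail',r['conf'],r['pixels'].sum()); m=r['pixels']
    rr,cc=np.nonzero(d>0)
    pts=np.array([atd(c,0,0,1)]) # warm
    p=cams.camera_params(c); f=192/np.tan(np.radians(p['vfov'])/2)
    rays=np.stack([(cc-p['cx'])/f,-(rr-p['cy'])/f,-np.ones(len(rr))],1)*d[rr,cc][:,None]
    W=rays@att(p).T+p['eye']
    ok=(W[:,2]>.105)&(W[:,2]<.155)&(W[:,0]>.5)&(W[:,0]<.72)&(W[:,1]>-.13)&(W[:,1]<.25)
    print(c,'depth px',ok.sum(),'both',(m[rr,cc]&ok).sum(), 'z med',np.median(W[ok,2]))
    ok2=ok
    Q[c]=np.array([atz(c,a,b,.13)[:2] for a,b in zip(rr[ok2],cc[ok2])]); np.save(c+'Q.npy',Q[c])
def fit(L,off):
    def res(p):
        P,_=path(p[:6]); out=[]
        for i,q in enumerate(L):
            sh=np.array(p[6:8])*(1 if i else -1)*off
            t=cKDTree(P); dd,_=t.query(q+sh); out.append(np.minimum(dd,.012))
            dd,_=cKDTree(q+sh).query(P[::8]); out.append(.7*np.minimum(dd,.012))
        return np.concatenate(out+[np.array(p[3:6])*1e-5, np.array(p[6:8])*1.0])
    r=least_squares(res,[.655,-.1,92,0,0,0,0,0],x_scale=[.01,.01,5,5,5,5,.003,.003],diff_step=1e-3,loss='soft_l1',f_scale=.003)
    return r.x,np.sqrt(np.mean(r.fun**2))
for nm,L,o in (('top',[Q['top']],0),('scene',[Q['scene']],0),('both',[Q['top'],Q['scene']],1)):
    x,e=fit(L,o); print(nm,np.round(x,4),'rms',e)
    np.save('p_%s.npy'%nm,x)
# overlay
P,_=path(np.load('p_both.npy')[:6])
for c in im:
    p=cams.camera_params(c); f=192/np.tan(np.radians(p['vfov'])/2); S=4 
    big=cv2.resize(im[c][:,:,::-1],None,fx=S,fy=S,interpolation=2)
    v=(np.c_[P,np.full(len(P),.13)]-p['eye'])@att(p)
    u=np.stack([p['cx']+f*v[:,0]/-v[:,2],p['cy']-f*v[:,1]/-v[:,2]],1)
    for i in range(0,len(u),12): cv2.circle(big,tuple(int(t) for t in (u[i]+.5)*S),2,(0,255,0),-1)
    cen=u.mean(0)*S; x0=int(cen[0]-330);y0=int(cen[1]-290)
    crop=big[y0:y0+580,x0:x0+660]; cv2.imwrite(f'pics/ov_{c}.png',cv2.resize(crop,(400,352)) ); 
a=cv2.imread('pics/ov_top.png');b=cv2.imread('pics/ov_scene.png');cv2.imwrite('pics/ov.png',np.hstack([a,b]))
E
```

```text
top rail 0.59 952
top depth px 517 both 373 z med 0.13376601814903677
scene rail 0.9 1629
scene depth px 806 both 491 z med 0.13241191680444714
top [ 0.642  -0.1004 84.1598  2.1292 10.902  -8.5234  0.      0.    ] rms 0.004516218907290959
scene [ 0.645  -0.0991 86.2817 -1.181  10.3843 -6.7665  0.      0.    ] rms 0.006333282366843018
both [ 6.43900e-01 -9.93000e-02  8.56015e+01  3.57700e-01  9.43490e+00
 -6.77340e+00 -3.00000e-04 -3.00000e-04] rms 0.005689139278722308
```

View pics/ov.png

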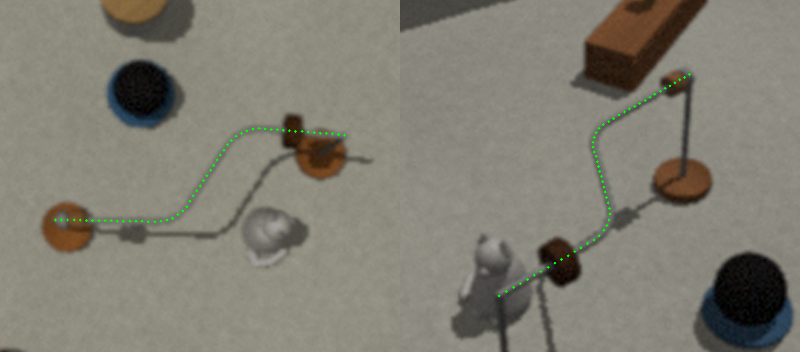

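The overlay follows the wire closely in both views, with the ring at about (292,130) in the top view and the cork by the end post. Next is a row-generating helper and the approach.

```bash
cat > rows.py <<'E'
from fit import *
def mk(start,targets):
    """start [x,y,z,yaw]; targets list of the same; tool pointing down. prints rows dx,dy,dz (m), rz(deg)"""
    s=np.array(start,float); out=[]
    for t in targets:
        a=np.radians(s[3]); d=np.array(t[:3])-s[:3]
        ex=np.array([np.cos(a),np.sin(a),0]); ey=np.array([np.sin(a),-np.cos(a),0])
        r=np.round([d@ex,d@ey,-d[2]],4); w=round(-(t[3]-s[3]),1)
        out.append((*r,w)); s[:3]+=r[0]*ex+r[1]*ey+np.array([0,0,-r[2]]); s[3]-=w
    print('[',','.join('[%%s,%g,%g,%g,0,0,%g]'%o for o in out),'] end',np.round(s,4).tolist())
    return s
E
python3 - <<'E'
from rows import *
p=np.load('p_both.npy')[:6]; P,A=path(p)
i=np.argmin(np.hypot(*(P-[.6455,-.041]).T)); print('ring s',i/2,P[i],A[i])
for q in ([.565,.1539],[.5633,.1512]):
    j=np.argmin(np.hypot(*(P-q).T)); print('stop s',j/2,P[j],A[j])
g=[P[i][0],P[i][1],.36,A[i]-90]
s0=np.array([.206,.616,.405,71.5])
T=[s0+(np.array(g)-s0)*k/24 for k in range(1,25)]
s=mk(s0,T[:12]); mk(s,T[12:])
for k in (0,160,244,364,448,648): print(k/2,P[min(k,len(P)-1)],A[min(k,len(A)-1)])
E
```

```text
ring s 58.0 [ 0.64832116 -0.04142557] 85.60151907168519
stop s 295.0 [0.56154646 0.1537568 ] 88.62073882935341
stop s 292.5 [0.56148629 0.15125752] 88.62073882935341
[ [%s,-0.0201,0.0262,0.0019,0,0,3.2],[%s,-0.0187,0.0272,0.0019,0,0,3.1],[%s,-0.0171,0.0282,0.0018,0,0,3.2],[%s,-0.0155,0.0292,0.0019,0,0,3.1],[%s,-0.014,0.0299,0.0019,0,0,3.2],[%s,-0.0122,0.0307,0.0018,0,0,3.2],[%s,-0.0105,0.0313,0.0019,0,0,3.1],[%s,-0.0088,0.0318,0.0019,0,0,3.2],[%s,-0.0071,0.0323,0.0019,0,0,3.2],[%s,-0.0052,0.0326,0.0018,0,0,3.1],[%s,-0.0034,0.0328,0.0019,0,0,3.2],[%s,-0.0016,0.033,0.0019,0,0,3.1] ] end [0.4272, 0.2872, 0.3825, 33.6]
[ [%s,0.0002,0.033,0.0019,0,0,3.2],[%s,0.002,0.0329,0.0018,0,0,3.2],[%s,0.0039,0.0328,0.0019,0,0,3.1],[%s,0.0056,0.0325,0.0019,0,0,3.2],[%s,0.0075,0.0322,0.0019,0,0,3.2],[%s,0.0092,0.0317,0.0018,0,0,3.1],[%s,0.011,0.0312,0.0019,0,0,3.2],[%s,0.0126,0.0305,0.0019,0,0,3.1],[%s,0.0143,0.0297,0.0019,0,0,3.2],[%s,0.0159,0.0289,0.0018,0,0,3.2],[%s,0.0175,0.028,0.0019,0,0,3.1],[%s,0.019,0.027,0.0019,0,0,3.2] ] end [0.6483, -0.0414, 0.36, -4.4]
0.0 [ 0.64387299 -0.09925474] 85.60151907168519
80.0 [ 0.65000839 -0.01949036] 85.60151907168519
122.0 [0.6327239  0.01658272] 145.95924095756175
182.0 [0.58300552 0.05016967] 155.39412183389504
224.0 [0.55983747 0.08277737] 88.62073882935341
324.0 [0.5622445  0.18274839] 88.62073882935341
```

Emit:
jog_arm([
  [0,-0.0201,0.0262,0.0019,0,0,3.2],
  [0,-0.0187,0.0272,0.0019,0,0,3.1],
  [0,-0.0171,0.0282,0.0018,0,0,3.2],
  [0,-0.0155,0.0292,0.0019,0,0,3.1],
  [0,-0.014,0.0299,0.0019,0,0,3.2],
  [0,-0.0122,0.0307,0.0018,0,0,3.2],
  [0,-0.0105,0.0313,0.0019,0,0,3.1],
  [0,-0.0088,0.0318,0.0019,0,0,3.2],
  [0,-0.0071,0.0323,0.0019,0,0,3.2],
  [0,-0.0052,0.0326,0.0018,0,0,3.1],
  [0,-0.0034,0.0328,0.0019,0,0,3.2],
  [0,-0.0016,0.033,0.0019,0,0,3.1],
], grip_force=10)

```text
time_s: 2.3
tool_pos: [0.4281, 0.2862, 0.3825]
tool_rot: [-180.0, -0.0, 33.5]
force: [0.8, 0.3, -0.1]
grip_width: 0.0872
```

Emit:
jog_arm([
  [0,0.0002,0.033,0.0019,0,0,3.2],
  [0,0.002,0.0329,0.0018,0,0,3.2],
  [0,0.0039,0.0328,0.0019,0,0,3.1],
  [0,0.0056,0.0325,0.0019,0,0,3.2],
  [0,0.0075,0.0322,0.0019,0,0,3.2],
  [0,0.0092,0.0317,0.0018,0,0,3.1],
  [0,0.011,0.0312,0.0019,0,0,3.2],
  [0,0.0126,0.0305,0.0019,0,0,3.1],
  [0,0.0143,0.0297,0.0019,0,0,3.2],
  [0,0.0159,0.0289,0.0018,0,0,3.2],
  [0,0.0175,0.028,0.0019,0,0,3.1],
  [0,0.019,0.027,0.0019,0,0,3.2],
])

```text
time_s: 3.3
tool_pos: [0.6493, -0.0421, 0.3598]
tool_rot: [-180.0, -0.0, -4.5]
force: [0.7, 1.0, 0.5]
grip_width: 0.0871
```

Emit:
jog_arm([
  [0,0,0,0,0,0,0],
  [0,0,0,0,0,0,0],
  [0,0,0,0,0,0,0],
  [0,0,0,0,0,0,0],
])

```text
time_s: 3.63
tool_pos: [0.6484, -0.0392, 0.3597]
tool_rot: [-179.9, 0.0, -4.3]
force: [0.1, -0.4, 0.1]
grip_width: 0.0872
```

Emit:
jog_arm([
  [0,0,0,0.015,0,0,0],
  [0,0,0,0.015,0,0,0],
  [0,0,0,0.015,0,0,0],
  [0,0,0,0.013,0,0,0],
  [0,0,0,0.01,0,0,0],
  [0,0,0,0,0,0,0],
  [0,0,0,0,0,0,0],
])

```text
time_s: 4.22
tool_pos: [0.6484, -0.0403, 0.2915]
tool_rot: [-180.0, 0.0, -4.3]
force: [-0.4, -0.5, 0.2]
grip_width: 0.0869
```

Run:
```python
from rows import *
im,d=cams.read_camera('scene'); cv2.imwrite('pics/s1.png',cv2.resize(im[170:310,170:330,::-1],(640,560),interpolation=2))
for n,z in (('ring',.128),):
    for r in landmark_of('scene',n)[:2]: print(n,r['conf'],atz('scene',*r['position'],z),r['position'])
for k in range(3): o=status.get_obs(); print(o['tool_pos'],o['force']); cams.read_camera('top')
```

```text
ring 0.76 [ 0.64997806 -0.05411789  0.128     ] [252.1, 240.1]
[ 0.64895058 -0.04080934  0.2927533 ] [0.26532071 0.22378806 0.15905642]
[ 0.64901382 -0.0409468   0.29293707] [0.17753184 1.56735065 0.08861331]
[ 0.64897748 -0.04099859  0.29287071] [ 0.01671955 -1.04764633  0.28500724]
```

View pics/s1.png

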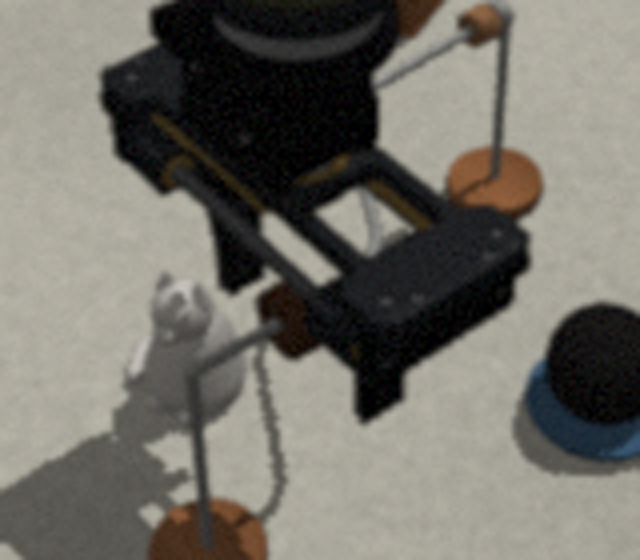

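The ring at about (287,320) in the crop sits between the fingers, but a bit nearer the start post than the pads. I'll get its position from the first pictures.

Run:
```python
from rows import *
for c,z,(r0,r1,c0,c1) in (('top',.138,(135,160,295,318)),('scene',.13,(235,265,228,256))):
    im=cv2.imread(f'pics/{c}0.png').astype(int); sub=im[r0:r1,c0:c1]
    m=(sub[:,:,2]-sub[:,:,0]>20)&(sub[:,:,2]<130)
    rr,cc=np.nonzero(m); print(c,m.sum(),rr.mean()+r0,cc.mean()+c0,rr.min()+r0,rr.max()+r0,cc.min()+c0,cc.max()+c0,atz(c,rr.mean()+r0+.5,cc.mean()+c0+.5,z))
```

```text
top 169 150.89940828402368 310.8757396449704 141 159 305 317 [ 0.63589327 -0.05549542  0.138     ]
scene 109 246.24770642201835 243.55963302752295 240 256 236 249 [ 0.64681191 -0.04201992  0.13      ]
```

Run:
```python
from rows import *
print(atz('top',147.6,308.4,.14),atz('top',147.6,308.4,.13),atz('scene',249.5,242.5,.13))
p=np.load('p_both.npy'); P,A=path(p[:6])
q=np.load('topQ.npy'); c,s=np.cos(np.radians(p[2])),np.sin(np.radians(p[2]))
L=(q-p[:2])@np.array([[c,-s],[s,c]])   # along, across
for n in('top','scene'):
    q=np.load(n+'Q.npy'); L=(q-p[:2])@np.array([[c,-s],[s,c]])
    m=(L[:,0]<.085)
    h,e=np.histogram(L[m,0],np.arange(-.01,.086,.005)); w=[np.ptp(L[m&(L[:,0]>=a)&(L[:,0]<a+.005),1])*1000 if k else 0 for a,k in zip(e,h)]
    print(n,list(zip((e*1000).astype(int),h,np.round(w))))
```

```text
[ 0.64452216 -0.04826776  0.14      ] [ 0.64617559 -0.04996536  0.13      ] [ 0.64974847 -0.04830545  0.13      ]
top [(np.int64(-10), np.int64(0), np.float64(0.0)), (np.int64(-5), np.int64(3), np.float64(5.0)), (np.int64(0), np.int64(9), np.float64(7.0)), (np.int64(4), np.int64(6), np.float64(7.0)), (np.int64(10), np.int64(5), np.float64(3.0)), (np.int64(15), np.int64(4), np.float64(3.0)), (np.int64(19), np.int64(6), np.float64(5.0)), (np.int64(25), np.int64(6), np.float64(5.0)), (np.int64(30), np.int64(6), np.float64(5.0)), (np.int64(34), np.int64(4), np.float64(3.0)), (np.int64(40), np.int64(21), np.float64(31.0)), (np.int64(45), np.int64(30), np.float64(31.0)), (np.int64(49), np.int64(32), np.float64(34.0)), (np.int64(55), np.int64(30), np.float64(34.0)), (np.int64(60), np.int64(7), np.float64(10.0)), (np.int64(65), np.int64(4), np.float64(3.0)), (np.int64(70), np.int64(5), np.float64(5.0)), (np.int64(75), np.int64(6), np.float64(5.0)), (np.int64(80), np.int64(6), np.float64(5.0))]
scene [(np.int64(-10), np.int64(15), np.float64(16.0)), (np.int64(-5), np.int64(16), np.float64(14.0)), (np.int64(0), np.int64(10), np.float64(6.0)), (np.int64(4), np.int64(8), np.float64(7.0)), (np.int64(10), np.int64(11), np.float64(7.0)), (np.int64(15), np.int64(10), np.float64(7.0)), (np.int64(19), np.int64(11), np.float64(7.0)), (np.int64(25), np.int64(9), np.float64(6.0)), (np.int64(30), np.int64(8), np.float64(7.0)), (np.int64(34), np.int64(29), np.float64(24.0)), (np.int64(40), np.int64(47), np.float64(36.0)), (np.int64(45), np.int64(50), np.float64(41.0)), (np.int64(49), np.int64(53), np.float64(42.0)), (np.int64(55), np.int64(48), np.float64(39.0)), (np.int64(60), np.int64(35), np.float64(34.0)), (np.int64(65), np.int64(21), np.float64(22.0)), (np.int64(70), np.int64(8), np.float64(6.0)), (np.int64(75), np.int64(9), np.float64(7.0)), (np.int64(80), np.int64(9), np.float64(6.0))]
```

Emit:
jog_arm([
  [0,0,0.0075,0,0,0,0],
  [0.2,0,0,0,0,0,0],
  [0.4,0,0,0,0,0,0],
  [0.5,0,0,0,0,0,0],
  [0.55,0,0,0,0,0,0],
  [0.6,0,0,0,0,0,0],
  [0.65,0,0,0,0,0,0],
  [0.7,0,0,0,0,0,0],
  [0.75,0,0,0,0,0,0],
  [0.75,0,0,0,0,0,0],
  [0.75,0,0,0,0,0,0],
  [0.75,0,0,0,0,0,0],
], grip_force=8)

```text
time_s: 5.47
tool_pos: [0.6479, -0.0483, 0.2918]
tool_rot: [-180.0, 0.0, -4.4]
force: [-0.5, -0.6, -0.0]
grip_width: 0.0327
```

```bash
cat > st.py <<'E'
from rows import *
F=[];X=[];Y=[];M=[]
for k in range(4):
    o=status.get_obs(); F.append(o['force']);X.append(o['tool_pos']);Y.append(o['tool_rot'][2]);M.append(o['wrist_torque'])
    if k<3: cams.read_camera('top')
y=np.mean(Y);a=np.radians(y);f=np.mean(F,0)
ex=np.array([np.cos(a),np.sin(a),0]); ey=np.array([np.sin(a),-np.cos(a),0])
print('t',round(o['time_s'],2),'pos',np.round(np.mean(X,0),4),'yaw',round(y,2),'f tool xyz',np.round([f@ex,f@ey,-f[2]],2),'sd',np.round(np.std(F,0),1),'m',np.round(np.mean(M,0),2),'w',round(o['grip_width'],4))
E
python3 st.py
```

```text
t 5.62 pos [ 0.6479 -0.0483  0.2918] yaw -4.39 f tool xyz [-0.87 -0.06 -0.8 ] sd [0.3 0.7 0.6] m [-0.05  0.24 -0.  ] w 0.0328
```

```bash
cat > go.py <<'E'
import sys
from rows import *
# go.py x y yaw s0 s1 n [dx_left mm]: rows from pose along wire s0->s1; nominal offset (rail fit correction) in corr.npy
x,y,yaw,s1,n=map(float,sys.argv[1:6]); n=int(n)
p=np.load('p_both.npy')[:6]; c=np.array(eval(sys.argv[6])) if len(sys.argv)>6 else np.zeros(2)
P,A=path(p); P=P+c/1000
S=np.arange(len(P))*324/ (len(P)-1)
S=np.concatenate([[0],np.cumsum(np.hypot(*np.diff(P,axis=0).T))*1000])
s0=S[np.argmin(np.hypot(*(P-[x,y]).T))]; print('s0',s0,'dist mm',np.min(np.hypot(*(P-[x,y]).T))*1000)
T=[]
for k in range(1,n+1):
    s=s0+(s1-s0)*k/n
    # ring 16 mm long: mean tangent over its length
    aa=np.mean(np.interp(np.linspace(s-8,s+8,17),S,A)); T.append([np.interp(s,S,P[:,0]),np.interp(s,S,P[:,1]),0,aa-90])
mk([x,y,0,yaw],T)
E
python3 go.py .6479 -.0483 -4.39 74 10
```

```text
s0 51.0000000000006 dist mm 0.15620113113162995
[ [%s,-0.0001,-0.0022,-0,0,0,0],[%s,-0,-0.0023,-0,0,0,0],[%s,-0,-0.0023,-0,0,0,0],[%s,-0,-0.0023,-0,0,0,0],[%s,-0,-0.0023,-0,0,0,0],[%s,-0,-0.0023,-0,0,0,0],[%s,-0,-0.0023,-0,0,0,0],[%s,-0,-0.0023,-0,0,0,0],[%s,-0,-0.0023,-0,0,0,0],[%s,-0,-0.0023,-0,0,0,-0.2] ] end [0.6496, -0.0255, 0.0, -4.19]
```

Emit:
jog_arm([
  [0.75,0,-0.0023,0,0,0,0],
  [0.75,0,-0.0023,0,0,0,0],
  [0.75,0,-0.0023,0,0,0,0],
  [0.75,0,-0.0023,0,0,0,0],
  [0.75,0,-0.0023,0,0,0,0],
  [0.75,0,-0.0023,0,0,0,0],
  [0.75,0,-0.0023,0,0,0,0],
  [0.75,0,-0.0023,0,0,0,0],
  [0.75,0,-0.0023,0,0,0,0],
  [0.75,0,-0.0023,0,0,0,0],
])

```text
time_s: 6.45
tool_pos: [0.6499, -0.0251, 0.2917]
tool_rot: [-180.0, -0.0, -4.4]
force: [-0.0, -0.3, -0.4]
grip_width: 0.0325
```

```bash
python3 st.py
```

```text
t 6.6 pos [ 0.6499 -0.0247  0.2917] yaw -4.35 f tool xyz [-0.11 -0.3   0.04] sd [0.5 0.4 0.4] m [-0.08  0.12  0.  ] w 0.0327
```

```bash
python3 go.py .6499 -.0247 -4.35 92 12
```

```text
s0 75.00000000000063 dist mm 0.3549694209785427
[ [%s,-0.0003,-0.0016,-0,0,0,-1],[%s,0,-0.0014,-0,0,0,-0.6],[%s,0.0001,-0.0015,-0,0,0,-0.9],[%s,0,-0.0014,-0,0,0,-1],[%s,0.0001,-0.0014,-0,0,0,-1.2],[%s,-0,-0.0014,-0,0,0,-1.3],[%s,-0,-0.0014,-0,0,0,-1.5],[%s,-0,-0.0014,-0,0,0,-1.7],[%s,-0,-0.0015,-0,0,0,-1.9],[%s,-0.0001,-0.0014,-0,0,0,-2],[%s,0,-0.0014,-0,0,0,-2],[%s,-0,-0.0014,-0,0,0,-2] ] end [0.6492, -0.0076, 0.0, 12.75]
```

Emit:
jog_arm([
  [0.75,-0.0003,-0.0016,0,0,0,-1.0],
  [0.75,0,-0.0014,0,0,0,-0.6],
  [0.75,0.0001,-0.0015,0,0,0,-0.9],
  [0.75,0,-0.0014,0,0,0,-1.0],
  [0.75,0.0001,-0.0014,0,0,0,-1.2],
  [0.75,0,-0.0014,0,0,0,-1.3],
  [0.75,0,-0.0014,0,0,0,-1.5],
  [0.75,0,-0.0014,0,0,0,-1.7],
  [0.75,0,-0.0015,0,0,0,-1.9],
  [0.75,-0.0001,-0.0014,0,0,0,-2.0],
  [0.75,0,-0.0014,0,0,0,-2.0],
  [0.75,0,-0.0014,0,0,0,-2.0],
])

```text
time_s: 7.6
tool_pos: [0.649, -0.0082, 0.2918]
tool_rot: [-180.0, -0.0, 12.9]
force: [-0.4, 0.4, 0.4]
grip_width: 0.0325
```

```bash
python3 st.py
```

```text
t 7.75 pos [ 0.649  -0.008   0.2918] yaw 12.84 f tool xyz [-0.34  0.07 -0.04] sd [0.1 0.4 0.6] m [-0.08  0.04 -0.01] w 0.0322
```

```bash
python3 go.py .649 -.008 12.84 108 12
```

```text
s0 91.46930651310618 dist mm 0.2620899496191084
[ [%s,0.0002,-0.0012,-0,0,0,-1.2],[%s,-0,-0.0014,-0,0,0,-1.9],[%s,-0,-0.0014,-0,0,0,-2],[%s,-0.0001,-0.0014,-0,0,0,-2],[%s,0,-0.0013,-0,0,0,-2],[%s,0,-0.0014,-0,0,0,-1.9],[%s,-0,-0.0014,-0,0,0,-2],[%s,-0,-0.0014,-0,0,0,-2],[%s,-0.0001,-0.0014,-0,0,0,-1.9],[%s,0,-0.0013,-0,0,0,-2],[%s,-0,-0.0014,-0,0,0,-2],[%s,-0,-0.0014,-0,0,0,-2] ] end [0.6426, 0.007, 0.0, 35.74]
```

Emit:
jog_arm([
  [0.75,0.0002,-0.0012,0,0,0,-1.2],
  [0.75,0,-0.0014,0,0,0,-1.9],
  [0.75,0,-0.0014,0,0,0,-2.0],
  [0.75,-0.0001,-0.0014,0,0,0,-2.0],
  [0.75,0,-0.0013,0,0,0,-2.0],
  [0.75,0,-0.0014,0,0,0,-1.9],
  [0.75,0,-0.0014,0,0,0,-2.0],
  [0.75,0,-0.0014,0,0,0,-2.0],
  [0.75,-0.0001,-0.0014,0,0,0,-1.9],
  [0.75,0,-0.0013,0,0,0,-2.0],
  [0.75,0,-0.0014,0,0,0,-2.0],
  [0.75,0,-0.0014,0,0,0,-2.0],
])

```text
time_s: 8.75
tool_pos: [0.6427, 0.0067, 0.2918]
tool_rot: [180.0, -0.0, 35.7]
force: [0.5, -0.3, 0.2]
grip_width: 0.0323
```

```bash
python3 st.py
python3 - <<'E'
from h import *
im,d=cams.read_camera('scene'); cv2.imwrite('pics/s2.png',cv2.resize(im[170:300,180:320,::-1],(700,600),interpolation=2))
E
```

```text
t 8.9 pos [0.6427 0.0068 0.2918] yaw 35.7 f tool xyz [0.04 0.05 0.3 ] sd [0.4 0.4 0.4] m [-0.05  0.   -0.01] w 0.0327
```

View pics/s2.png

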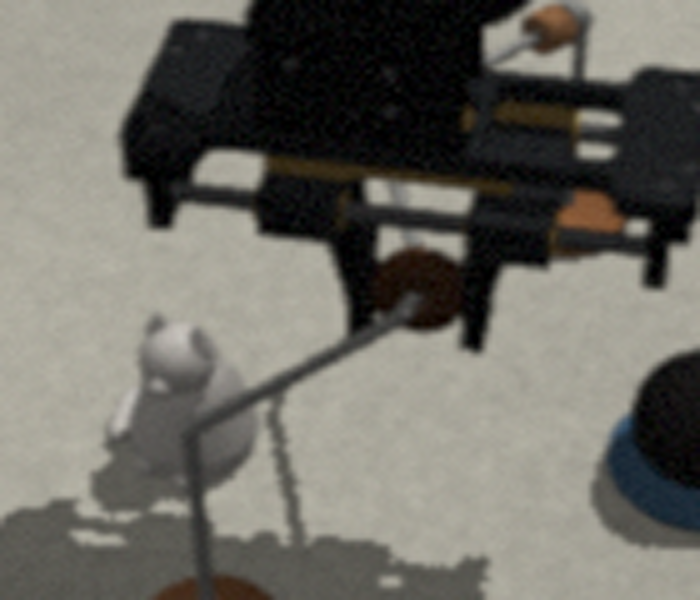

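The ring (418,290) sits squarely between the fingers on the wire, so I'll go on.

```bash
python3 go.py .6427 .0068 35.7 125 12
```

```text
s0 107.92526803190994 dist mm 0.08093051382169232
[ [%s,-0,-0.0015,-0,0,0,-1.9],[%s,-0.0001,-0.0014,-0,0,0,-2.1],[%s,0,-0.0014,-0,0,0,-2],[%s,-0,-0.0015,-0,0,0,-2.1],[%s,-0,-0.0014,-0,0,0,-1.9],[%s,-0.0001,-0.0014,-0,0,0,-1.8],[%s,0,-0.0014,-0,0,0,-1.6],[%s,-0,-0.0015,-0,0,0,-1.5],[%s,-0.0001,-0.0014,-0,0,0,-1.2],[%s,-0.0001,-0.0014,-0,0,0,-1.1],[%s,-0,-0.0014,-0,0,0,-1],[%s,-0.0001,-0.0014,-0,0,0,-0.7] ] end [0.6302, 0.0183, 0.0, 54.6]
```

Emit:
jog_arm([
  [0.75,0,-0.0015,0,0,0,-1.9],
  [0.75,-0.0001,-0.0014,0,0,0,-2.1],
  [0.75,0,-0.0014,0,0,0,-2.0],
  [0.75,0,-0.0015,0,0,0,-2.1],
  [0.75,0,-0.0014,0,0,0,-1.9],
  [0.75,-0.0001,-0.0014,0,0,0,-1.8],
  [0.75,0,-0.0014,0,0,0,-1.6],
  [0.75,0,-0.0015,0,0,0,-1.5],
  [0.75,-0.0001,-0.0014,0,0,0,-1.2],
  [0.75,-0.0001,-0.0014,0,0,0,-1.1],
  [0.75,0,-0.0014,0,0,0,-1.0],
  [0.75,-0.0001,-0.0014,0,0,0,-0.7],
])

```text
time_s: 9.95
tool_pos: [0.6301, 0.0182, 0.2918]
tool_rot: [180.0, -0.0, 54.6]
force: [-0.4, -0.6, -0.8]
grip_width: 0.0325
```

```bash
python3 st.py
```

```text
t 10.1 pos [0.6301 0.0183 0.2918] yaw 54.56 f tool xyz [-0.12 -0.13  0.5 ] sd [0.3 0.4 0.5] m [-0.01 -0.04  0.  ] w 0.0323
```

```bash
python3 go.py .6301 .0183 54.56 149 12
```

```text
s0 124.88790204786457 dist mm 0.1430967965818187
[ [%s,0,-0.0019,-0,0,0,-0.8],[%s,-0,-0.002,-0,0,0,-0.5],[%s,-0,-0.002,-0,0,0,-0.1],[%s,-0,-0.002,-0,0,0,0],[%s,-0,-0.002,-0,0,0,0],[%s,-0,-0.002,-0,0,0,0],[%s,-0,-0.002,-0,0,0,0],[%s,-0,-0.002,-0,0,0,0],[%s,-0,-0.002,-0,0,0,0],[%s,-0,-0.0021,-0,0,0,0],[%s,-0,-0.002,-0,0,0,0],[%s,-0,-0.002,-0,0,0,0] ] end [0.6103, 0.0318, 0.0, 55.96]
```

Emit:
jog_arm([
  [0.75,0,-0.0019,0,0,0,-0.8],
  [0.75,0,-0.002,0,0,0,-0.5],
  [0.75,0,-0.002,0,0,0,-0.1],
  [0.75,0,-0.002,0,0,0,0],
  [0.75,0,-0.002,0,0,0,0],
  [0.75,0,-0.002,0,0,0,0],
  [0.75,0,-0.002,0,0,0,0],
  [0.75,0,-0.002,0,0,0,0],
  [0.75,0,-0.002,0,0,0,0],
  [0.75,0,-0.002,0,0,0,0],
  [0.75,0,-0.002,0,0,0,0],
  [0.75,0,-0.002,0,0,0,0],
])

```text
time_s: 11.1
tool_pos: [0.6103, 0.0318, 0.2918]
tool_rot: [180.0, -0.0, 55.9]
force: [-0.4, 0.2, 0.2]
grip_width: 0.0326
```

```bash
python3 st.py; python3 go.py .6102 .0318 55.96 173 12
```

```text
t 11.25 pos [0.6102 0.0319 0.2918] yaw 55.92 f tool xyz [ 0.03 -0.09  0.2 ] sd [0.3 0.1 0.3] m [-0.04  0.02  0.02] w 0.0327
s0 148.8879020478646 dist mm 0.18256388731003154
[ [%s,-0,-0.0018,-0,0,0,0],[%s,-0,-0.002,-0,0,0,0],[%s,-0,-0.002,-0,0,0,0],[%s,-0,-0.0021,-0,0,0,0],[%s,-0,-0.002,-0,0,0,0],[%s,-0,-0.002,-0,0,0,0],[%s,-0,-0.002,-0,0,0,0],[%s,-0,-0.002,-0,0,0,0],[%s,-0,-0.002,-0,0,0,0],[%s,-0,-0.002,-0,0,0,0],[%s,-0,-0.002,-0,0,0,0],[%s,-0,-0.002,-0,0,0,0] ] end [0.5904, 0.0452, 0.0, 55.96]
```

Emit:
jog_arm([
  [0.75,0,-0.002,0,0,0,0],
  [0.75,0,-0.002,0,0,0,0],
  [0.75,0,-0.002,0,0,0,0],
  [0.75,0,-0.002,0,0,0,0],
  [0.75,0,-0.002,0,0,0,0],
  [0.75,0,-0.002,0,0,0,0],
  [0.75,0,-0.002,0,0,0,0],
  [0.75,0,-0.002,0,0,0,0],
  [0.75,0,-0.002,0,0,0,0],
  [0.75,0,-0.002,0,0,0,0],
])

```text
time_s: 12.08
tool_pos: [0.5937, 0.0429, 0.2918]
tool_rot: [180.0, -0.0, 55.9]
force: [-0.5, -0.1, -0.0]
grip_width: 0.0325
```

```bash
python3 st.py; python3 go.py .5937 .0430 55.95 182 10
```

```text
t 12.23 pos [0.5937 0.0431 0.2918] yaw 55.92 f tool xyz [-0.16 -0.01  0.68] sd [0.3 0.1 0.4] m [0.02 0.05 0.01] w 0.0327
s0 168.8879020478646 dist mm 0.13272431670630672
[ [%s,-0,-0.0012,-0,0,0,-0],[%s,-0,-0.0013,-0,0,0,-0],[%s,-0,-0.0013,-0,0,0,-0],[%s,-0,-0.0013,-0,0,0,-0.5],[%s,-0,-0.0013,-0,0,0,-0.5],[%s,-0,-0.0013,-0,0,0,-0.6],[%s,0,-0.0014,-0,0,0,-0.3],[%s,0.0001,-0.0013,-0,0,0,0.1],[%s,0,-0.0013,-0,0,0,-0.2],[%s,0,-0.0013,-0,0,0,0.1] ] end [0.5829, 0.0502, 0.0, 57.85]
```

Emit:
jog_arm([
  [0.75,0,-0.0012,0,0,0,0],
  [0.75,0,-0.0013,0,0,0,0],
  [0.75,0,-0.0013,0,0,0,0],
  [0.75,0,-0.0013,0,0,0,-0.5],
  [0.75,0,-0.0013,0,0,0,-0.5],
  [0.75,0,-0.0013,0,0,0,-0.6],
  [0.75,0,-0.0014,0,0,0,-0.3],
  [0.75,0.0001,-0.0013,0,0,0,0.1],
  [0.75,0,-0.0013,0,0,0,-0.2],
  [0.75,0,-0.0013,0,0,0,0.1],
])

```text
time_s: 13.07
tool_pos: [0.583, 0.0501, 0.2918]
tool_rot: [180.0, -0.0, 57.8]
force: [0.1, 0.1, 1.0]
grip_width: 0.0326
```

```bash
python3 st.py; python3 go.py .5829 .0502 57.85 196 12
```

```text
t 13.22 pos [0.5829 0.0502 0.2918] yaw 57.81 f tool xyz [ 0.03 -0.22  0.12] sd [0.3 0.4 0.8] m [-0.   -0.01 -0.02] w 0.0325
s0 181.88790204786463 dist mm 0.10979446273790118
[ [%s,-0.0001,-0.0011,-0,0,0,0.3],[%s,-0.0001,-0.0011,-0,0,0,0.4],[%s,-0.0001,-0.0012,-0,0,0,0.6],[%s,-0.0001,-0.0012,-0,0,0,0.5],[%s,0,-0.0012,-0,0,0,0.6],[%s,-0,-0.0011,-0,0,0,0.8],[%s,-0,-0.0012,-0,0,0,1],[%s,0,-0.0012,-0,0,0,1.7],[%s,0,-0.0012,-0,0,0,1.7],[%s,0.0001,-0.0011,-0,0,0,1.7],[%s,-0,-0.0012,-0,0,0,1.7],[%s,-0,-0.0012,-0,0,0,1.7] ] end [0.5715, 0.0582, 0.0, 45.15]
```

Emit:
jog_arm([
  [0.75,-0.0001,-0.0011,0,0,0,0.3],
  [0.75,-0.0001,-0.0011,0,0,0,0.4],
  [0.75,-0.0001,-0.0012,0,0,0,0.6],
  [0.75,-0.0001,-0.0012,0,0,0,0.5],
  [0.75,0,-0.0012,0,0,0,0.6],
  [0.75,0,-0.0011,0,0,0,0.8],
  [0.75,0,-0.0012,0,0,0,1.0],
  [0.75,0,-0.0012,0,0,0,1.7],
  [0.75,0,-0.0012,0,0,0,1.7],
  [0.75,0.0001,-0.0011,0,0,0,1.7],
  [0.75,0,-0.0012,0,0,0,1.7],
  [0.75,0,-0.0012,0,0,0,1.7],
])

```text
time_s: 14.22
tool_pos: [0.5715, 0.0581, 0.2918]
tool_rot: [180.0, -0.0, 45.0]
force: [0.2, 0.5, 0.0]
grip_width: 0.0327
```

```bash
python3 st.py; python3 go.py .5715 .0582 45.15 210 12
```

```text
t 14.37 pos [0.5715 0.0582 0.2918] yaw 45.02 f tool xyz [0.19 0.23 0.91] sd [0.2 0.4 0.6] m [-0.04  0.01 -0.03] w 0.0329
s0 195.85053606381942 dist mm 0.15776945712828988
[ [%s,-0,-0.001,-0,0,0,1.4],[%s,-0,-0.0012,-0,0,0,1.7],[%s,-0,-0.0012,-0,0,0,1.7],[%s,0,-0.0012,-0,0,0,1.7],[%s,0,-0.0011,-0,0,0,1.7],[%s,0.0001,-0.0012,-0,0,0,1.7],[%s,-0,-0.0012,-0,0,0,1.7],[%s,-0,-0.0012,-0,0,0,1.7],[%s,0,-0.0012,-0,0,0,1.7],[%s,0,-0.0011,-0,0,0,1.6],[%s,0,-0.0012,-0,0,0,1.7],[%s,0.0001,-0.0012,-0,0,0,1.7] ] end [0.5635, 0.0696, 0.0, 25.15]
```

Emit:
jog_arm([
  [0.75,0,-0.001,0,0,0,1.4],
  [0.75,0,-0.0012,0,0,0,1.7],
  [0.75,0,-0.0012,0,0,0,1.7],
  [0.75,0,-0.0012,0,0,0,1.7],
  [0.75,0,-0.0011,0,0,0,1.7],
  [0.75,0.0001,-0.0012,0,0,0,1.7],
  [0.75,0,-0.0012,0,0,0,1.7],
  [0.75,0,-0.0012,0,0,0,1.7],
  [0.75,0,-0.0012,0,0,0,1.7],
  [0.75,0,-0.0011,0,0,0,1.6],
  [0.75,0,-0.0012,0,0,0,1.7],
  [0.75,0.0001,-0.0012,0,0,0,1.7],
])

```text
time_s: 15.37
tool_pos: [0.5636, 0.0694, 0.2918]
tool_rot: [180.0, -0.0, 25.0]
force: [-0.8, -0.5, -0.4]
grip_width: 0.0326
```

```bash
python3 st.py; python3 go.py .5635 .0696 25.05 224 12
```

```text
t 15.52 pos [0.5636 0.0695 0.2918] yaw 25.08 f tool xyz [-0.57 -0.34  0.31] sd [0.4 0.4 0.1] m [-0.06 -0.   -0.  ] w 0.0326
s0 209.81317007977407 dist mm 0.21763246771390043
[ [%s,-0.0001,-0.001,-0,0,0,1.3],[%s,0.0001,-0.0012,-0,0,0,1.7],[%s,-0,-0.0011,-0,0,0,1.7],[%s,-0,-0.0012,-0,0,0,1.7],[%s,0,-0.0012,-0,0,0,2.1],[%s,0,-0.0012,-0,0,0,2],[%s,0,-0.0012,-0,0,0,1.9],[%s,0,-0.0012,-0,0,0,1.7],[%s,0,-0.0011,-0,0,0,1.8],[%s,0,-0.0012,-0,0,0,1.7],[%s,0,-0.0012,-0,0,0,1.5],[%s,0,-0.0012,-0,0,0,1.3] ] end [0.5598, 0.083, 0.0, 4.65]
```

Emit:
jog_arm([
  [0.75,-0.0001,-0.001,0,0,0,1.3],
  [0.75,0.0001,-0.0012,0,0,0,1.7],
  [0.75,0,-0.0011,0,0,0,1.7],
  [0.75,0,-0.0012,0,0,0,1.7],
  [0.75,0,-0.0012,0,0,0,2.1],
  [0.75,0,-0.0012,0,0,0,2.0],
  [0.75,0,-0.0012,0,0,0,1.9],
  [0.75,0,-0.0012,0,0,0,1.7],
  [0.75,0,-0.0011,0,0,0,1.8],
  [0.75,0,-0.0012,0,0,0,1.7],
  [0.75,0,-0.0012,0,0,0,1.5],
  [0.75,0,-0.0012,0,0,0,1.3],
])

```text
time_s: 16.52
tool_pos: [0.5599, 0.0828, 0.2918]
tool_rot: [-180.0, -0.0, 4.6]
force: [0.6, 0.0, -1.0]
grip_width: 0.0325
```

```bash
python3 st.py; python3 go.py .5598 .083 4.65 246 12
```

```text
t 16.67 pos [0.5599 0.083  0.2918] yaw 4.65 f tool xyz [0.23 0.15 0.93] sd [0.5 0.5 0.3] m [-0.08  0.03 -0.02] w 0.0324
s0 223.77580409572866 dist mm 0.22576333507585758
[ [%s,0.0002,-0.0016,-0,0,0,1.7],[%s,0.0002,-0.0019,-0,0,0,1.5],[%s,0,-0.0018,-0,0,0,1.3],[%s,0.0001,-0.0019,-0,0,0,1.1],[%s,0,-0.0018,-0,0,0,0.4],[%s,0,-0.0019,-0,0,0,0],[%s,0,-0.0018,-0,0,0,0],[%s,0,-0.0019,-0,0,0,0],[%s,0,-0.0018,-0,0,0,0],[%s,0,-0.0019,-0,0,0,0],[%s,0,-0.0018,-0,0,0,0],[%s,0,-0.0019,-0,0,0,0] ] end [0.5604, 0.105, 0.0, -1.35]
```

Emit:
jog_arm([
  [0.75,0.0002,-0.0016,0,0,0,1.7],
  [0.75,0.0002,-0.0019,0,0,0,1.5],
  [0.75,0,-0.0018,0,0,0,1.3],
  [0.75,0.0001,-0.0019,0,0,0,1.1],
  [0.75,0,-0.0018,0,0,0,0.4],
  [0.75,0,-0.0019,0,0,0,0],
  [0.75,0,-0.0018,0,0,0,0],
  [0.75,0,-0.0019,0,0,0,0],
  [0.75,0,-0.0018,0,0,0,0],
  [0.75,0,-0.0019,0,0,0,0],
  [0.75,0,-0.0018,0,0,0,0],
  [0.75,0,-0.0019,0,0,0,0],
])

```text
time_s: 17.67
tool_pos: [0.5604, 0.105, 0.2918]
tool_rot: [-180.0, -0.0, -1.3]
force: [0.3, -0.8, -0.9]
grip_width: 0.0324
```

```bash
python3 st.py
python3 - <<'E'
from h import *
im,d=cams.read_camera('scene'); cv2.imwrite('pics/s3.png',cv2.resize(im[140:260,220:340,::-1],(600,600),interpolation=2))
for r in landmark_of('scene','stop_face')[:1]: print(r['conf'],r['position'],atz('scene',*r['position'],.13))
E
```

```text
t 17.82 pos [0.5604 0.1052 0.2918] yaw -1.27 f tool xyz [0.12 0.   0.48] sd [0.3 0.7 0.7] m [-0.05  0.03 -0.01] w 0.0327
```

View pics/s3.png

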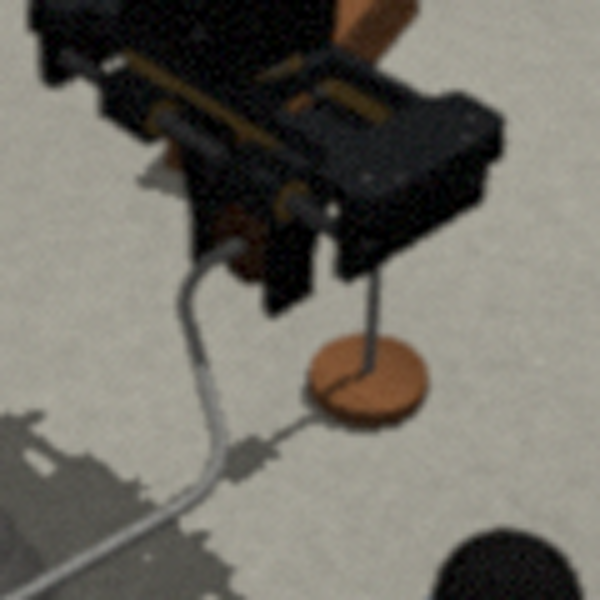

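The ring (235,240) is past the second bend. The cork is hidden behind the gripper, so I'll approach it by feel.

Emit:
jog_arm([
  [0.75,0,-0.002,0,0,0,0],
  [0.75,0,-0.002,0,0,0,0],
  [0.75,0,-0.002,0,0,0,0],
  [0.75,0,-0.002,0,0,0,0],
  [0.75,0,-0.002,0,0,0,0],
  [0.75,0,-0.002,0,0,0,0],
  [0.75,0,-0.002,0,0,0,0],
  [0.75,0,-0.002,0,0,0,0],
  [0.75,0,-0.002,0,0,0,0],
  [0.75,0,-0.002,0,0,0,0],
])

```text
time_s: 18.75
tool_pos: [0.5609, 0.1251, 0.2918]
tool_rot: [-180.0, -0.0, -1.3]
force: [0.2, -0.5, -0.2]
grip_width: 0.0327
```

```bash
python3 st.py
```

```text
t 18.9 pos [0.5609 0.1253 0.2918] yaw -1.27 f tool xyz [ 0.02 -0.26  0.33] sd [0.3 0.6 0.8] m [-0.1   0.07  0.02] w 0.0323
```

Emit:
jog_arm([
  [0.75,0,-0.001,0,0,0,0],
  [0.75,0,-0.001,0,0,0,0],
  [0.75,0,-0.001,0,0,0,0],
  [0.75,0,-0.001,0,0,0,0],
  [0.75,0,-0.001,0,0,0,0],
  [0.75,0,-0.001,0,0,0,0],
  [0.75,0,-0.001,0,0,0,0],
  [0.75,0,-0.001,0,0,0,0],
  [0.75,0,-0.001,0,0,0,0],
  [0.75,0,-0.001,0,0,0,0],
])

```text
time_s: 19.73
tool_pos: [0.5611, 0.135, 0.2918]
tool_rot: [-180.0, -0.0, -1.3]
force: [0.1, 0.8, -0.0]
grip_width: 0.0324
```

```bash
python3 st.py
```

```text
t 19.88 pos [0.5611 0.135  0.2918] yaw -1.28 f tool xyz [ 0.14 -0.22 -0.28] sd [0.4 0.6 0.2] m [-0.06  0.04 -0.01] w 0.0326
```

Emit:
jog_arm([
  [0.75,0,-0.001,0,0,0,0],
  [0.75,0,-0.001,0,0,0,0],
])

```text
time_s: 20.05
tool_pos: [0.5612, 0.1368, 0.2918]
tool_rot: [-180.0, -0.0, -1.3]
force: [-0.3, -0.4, 0.5]
grip_width: 0.032
```

```bash
python3 st.py
```

```text
t 20.2 pos [0.5612 0.137  0.2918] yaw -1.29 f tool xyz [-0.28  0.09  0.04] sd [0.4 0.3 0.5] m [-0.05  0.05 -0.  ] w 0.0325
```

Emit:
jog_arm([
  [0.75,0,-0.001,0,0,0,0],
  [0.75,0,-0.001,0,0,0,0],
  [0.75,0,0,0,0,0,0],
])

```text
time_s: 20.45
tool_pos: [0.5612, 0.1391, 0.2918]
tool_rot: [-180.0, -0.0, -1.3]
force: [-0.3, 0.0, -0.1]
grip_width: 0.033
```

```bash
python3 st.py
```

```text
t 20.6 pos [0.5612 0.139  0.2918] yaw -1.28 f tool xyz [-0.32  0.2  -0.05] sd [0.3 0.3 0.4] m [-0.09  0.02 -0.03] w 0.0324
```

Emit:
jog_arm([
  [0.75,0,-0.001,0,0,0,0],
  [0.75,0,-0.001,0,0,0,0],
  [0.75,0,0,0,0,0,0],
])

```text
time_s: 20.85
tool_pos: [0.5612, 0.1412, 0.2918]
tool_rot: [-180.0, -0.0, -1.3]
force: [0.0, 0.0, -0.2]
grip_width: 0.0332
```

```bash
python3 st.py
```

```text
t 21.0 pos [0.5613 0.141  0.2918] yaw -1.28 f tool xyz [0.13 0.27 0.11] sd [0.4 0.7 0.2] m [-0.1   0.05  0.04] w 0.0324
```

Emit:
jog_arm([
  [0.75,0,-0.001,0,0,0,0],
  [0.75,0,0,0,0,0,0],
])

```text
time_s: 21.17
tool_pos: [0.5613, 0.142, 0.2918]
tool_rot: [-180.0, -0.0, -1.3]
force: [-0.6, 0.8, -0.9]
grip_width: 0.0329
```

```bash
python3 st.py
```

```text
t 21.32 pos [0.5613 0.1419 0.2918] yaw -1.29 f tool xyz [-0.42 -0.12  0.57] sd [0.4 0.5 0.4] m [-0.1   0.04 -0.03] w 0.0324
```

Emit:
jog_arm([
  [0.75,0,-0.001,0,0,0,0],
  [0.75,0,0,0,0,0,0],
])

```text
time_s: 21.48
tool_pos: [0.5613, 0.1431, 0.2918]
tool_rot: [-180.0, -0.0, -1.3]
force: [0.1, 0.4, -0.2]
grip_width: 0.0326
```

```bash
python3 st.py
```

```text
t 21.63 pos [0.5613 0.1429 0.2918] yaw -1.29 f tool xyz [ 0.05 -0.09  0.17] sd [0.6 0.2 0.6] m [-0.1   0.02  0.02] w 0.0328
```

Emit:
jog_arm([
  [0.75,0,-0.001,0,0,0,0],
  [0.75,0,0,0,0,0,0],
])

```text
time_s: 21.8
tool_pos: [0.5613, 0.144, 0.2918]
tool_rot: [-180.0, -0.0, -1.3]
force: [-0.4, -1.1, -0.3]
grip_width: 0.0324
```

```bash
python3 st.py
```

```text
t 21.95 pos [0.5613 0.1439 0.2918] yaw -1.29 f tool xyz [-0.28  0.07  0.34] sd [0.2 0.7 0.2] m [-0.09  0.05 -0.  ] w 0.0325
```

Emit:
jog_arm([
  [0.75,0,-0.001,0,0,0,0],
  [0.75,0,0,0,0,0,0],
])

```text
time_s: 22.12
tool_pos: [0.5613, 0.145, 0.2918]
tool_rot: [-180.0, -0.0, -1.3]
force: [0.9, -0.2, 0.2]
grip_width: 0.0328
```

```bash
python3 st.py
```

```text
t 22.27 pos [0.5613 0.1449 0.2918] yaw -1.29 f tool xyz [ 0.34  0.16 -0.15] sd [0.7 0.1 0.7] m [-0.11  0.04 -0.01] w 0.0326
```

Emit:
jog_arm([
  [0.75,0,-0.001,0,0,0,0],
  [0.75,0,0,0,0,0,0],
])

```text
time_s: 22.43
tool_pos: [0.5614, 0.146, 0.2918]
tool_rot: [-180.0, -0.0, -1.3]
force: [0.2, 0.3, -1.0]
grip_width: 0.0329
```

```bash
python3 st.py
```

```text
t 22.58 pos [0.5614 0.1459 0.2918] yaw -1.29 f tool xyz [0.31 0.01 0.48] sd [0.5 0.2 0.3] m [-0.13  0.04 -0.01] w 0.0323
```

Emit:
jog_arm([
  [0.75,0,-0.001,0,0,0,0],
  [0.75,0,0,0,0,0,0],
])

```text
time_s: 22.75
tool_pos: [0.5614, 0.1466, 0.2918]
tool_rot: [180.0, 0.0, -1.3]
force: [-0.3, -0.8, 0.6]
grip_width: 0.0327
```

```bash
python3 st.py
```

```text
t 22.9 pos [0.5614 0.1465 0.2918] yaw -1.31 f tool xyz [0.23 1.14 0.32] sd [0.4 0.2 0.8] m [-0.32  0.08 -0.01] w 0.0328
```

Emit:
jog_arm([
  [0.75,0,-0.0005,0,0,0,0],
  [0.75,0,-0.0005,0,0,0,0],
  [0.75,0,0,0,0,0,0],
])

```text
time_s: 23.15
tool_pos: [0.5614, 0.1472, 0.2917]
tool_rot: [179.9, 0.0, -1.3]
force: [-1.0, -3.4, 0.7]
grip_width: 0.0325
```

```bash
python3 st.py
```

```text
t 23.3 pos [0.5615 0.1472 0.2917] yaw -1.32 f tool xyz [-0.4   2.78 -0.2 ] sd [1.1 0.4 0.5] m [-0.8   0.09 -0.02] w 0.0328
```

Emit:
jog_arm([
  [0.75,0,-0.0005,0,0,0,0],
  [0.75,0,-0.0005,0,0,0,0],
  [0.75,0,0,0,0,0,0],
  [0.75,0,0,0,0,0,0],
])

```text
time_s: 23.63
tool_pos: [0.5615, 0.1479, 0.2917]
tool_rot: [179.9, 0.0, -1.3]
force: [-0.0, -5.2, 0.2]
grip_width: 0.0324
```

```bash
python3 st.py
```

```text
t 23.78 pos [0.5615 0.1479 0.2917] yaw -1.33 f tool xyz [-0.43  5.28 -0.37] sd [0.4 0.2 0.6] m [-1.21  0.16 -0.02] w 0.0322
```

Emit:
jog_arm([
  [0.75,0,-0.0004,0,0,0,0],
  [0.75,0,0,0,0,0,0],
  [0.75,0,0,0,0,0,0],
  [0.75,0,0,0,0,0,0],
  [0.75,0,0,0,0,0,0],
  [0.75,0,0,0,0,0,0],
  [0.75,0,0,0,0,0,0],
  [0.75,0,0,0,0,0,0],
])

```text
time_s: 24.45
tool_pos: [0.5615, 0.1481, 0.2917]
tool_rot: [179.9, 0.0, -1.3]
force: [-0.6, -6.1, 0.9]
grip_width: 0.0327
```

```bash
python3 st.py
```

```text
t 24.6 pos [0.5615 0.1481 0.2917] yaw -1.35 f tool xyz [-0.33  5.78 -0.97] sd [0.4 0.2 0.2] m [-1.3   0.19 -0.02] w 0.0328
```

Emit:
jog_arm([
  [0.75,0,0.0003,0,0,0,0],
  [0.75,0,0.0003,0,0,0,0],
  [0.75,0,0.0003,0,0,0,0],
  [0.75,0,0.0003,0,0,0,0],
  [0.75,0,0.0003,0,0,0,0],
  [0.75,0,0.0003,0,0,0,0],
  [0.75,0,0.0003,0,0,0,0],
  [0.75,0,0.0003,0,0,0,0],
  [0.75,0,0.0003,0,0,0,0],
  [0.75,0,0,0,0,0,0],
  [0.75,0,0,0,0,0,0],
  [0.75,0,0,0,0,0,0],
])

```text
time_s: 25.6
tool_pos: [0.5614, 0.1468, 0.2918]
tool_rot: [-180.0, -0.0, -1.3]
force: [-0.4, -2.0, -0.8]
grip_width: 0.0326
```

```bash
python3 st.py
```

```text
t 25.75 pos [0.5614 0.1468 0.2918] yaw -1.28 f tool xyz [-0.1   2.41  0.87] sd [0.3 0.3 0.8] m [-0.64  0.01  0.  ] w 0.0328
```

Emit:
jog_arm([
  [0.75,0,0.0003,0,0,0,0],
  [0.75,0,0.0003,0,0,0,0],
  [0.75,0,0.0003,0,0,0,0],
  [0.75,0,0,0,0,0,0],
  [0.75,0,0,0,0,0,0],
  [0.75,0,0,0,0,0,0],
])

```text
time_s: 26.25
tool_pos: [0.5613, 0.1461, 0.2918]
tool_rot: [-180.0, -0.0, -1.3]
force: [-0.6, 0.2, 0.1]
grip_width: 0.0325
```

```bash
python3 st.py
```

```text
t 26.4 pos [0.5613 0.146  0.2919] yaw -1.27 f tool xyz [-0.24 -0.24  0.5 ] sd [0.4 0.4 0.5] m [-0.11  0.03  0.02] w 0.0325
```

Force is back to zero, so I'll open slowly.

Emit:
jog_arm([
  [0.61,0,0,0,0,0,0],
  [0.6,0,0,0,0,0,0],
  [0.58,0,0,0,0,0,0],
  [0.55,0,0,0,0,0,0],
  [0.5,0,0,0,0,0,0],
  [0.4,0,0,0,0,0,0],
  [0.2,0,0,0,0,0,0],
  [0,0,0,0,0,0,0],
  [0,0,0,0,0,0,0],
  [0,0,0,0,0,0,0],
  [0,0,0,0,0,0,0],
  [0,0,0,0,0,0,0],
])

```text
time_s: 27.4
tool_pos: [0.5614, 0.1456, 0.2918]
tool_rot: [-180.0, -0.0, -1.3]
force: [-0.2, 0.7, 0.1]
grip_width: 0.0815
```

Emit:
jog_arm([
  [0,0,0,-0.005,0,0,0],
  [0,0,0,-0.01,0,0,0],
  [0,0,0,-0.015,0,0,0],
  [0,0,0,-0.015,0,0,0],
  [0,0,0,-0.015,0,0,0],
  [0,0,0,-0.02,0,0,0],
  [0,0,0,-0.02,0,0,0],
  [0,0,0,-0.02,0,0,0],
  [0,0,0,0,0,0,0],
])

```text
time_s: 28.15
tool_pos: [0.5624, 0.1455, 0.4174]
tool_rot: [-179.8, -0.5, -1.3]
force: [0.5, 0.8, 0.3]
grip_width: 0.087
```

```bash
python3 st.py
python3 - <<'E'
from h import *
im,d=cams.read_camera('scene'); cv2.imwrite('pics/s4.png',cv2.resize(im[140:260,220:340,::-1],(600,600),interpolation=2))
for n in('ring','stop_face'):
  for r in landmark_of('scene',n)[:1]: print(n,r['conf'],r['position'],atz('scene',*r['position'],.13))
E
```

```text
t 28.3 pos [0.5618 0.1455 0.4145] yaw -1.3 f tool xyz [0.03 0.22 0.2 ] sd [0.5 0.7 0.3] m [-0.09  0.05  0.01] w 0.0874
ring 0.6 [180.7, 283.8] [0.56552336 0.14246365 0.13      ]
stop_face 0.57 [177.2, 285.2] [0.55931779 0.15318209 0.13      ]
```

View pics/s4.png

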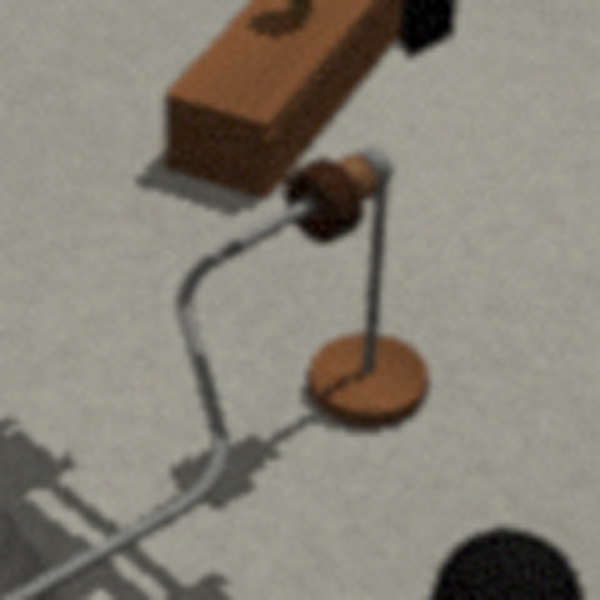

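The ring (325,200) hangs up against the cork (360,175), and the gripper is clear above it.

```bash
python3 -c "
from cell import env; print(env.sign_off())"
```

```text
the job is handed in; nothing more can be done
None
```

The ring is on the last straight, let go, and hanging up against the cork. I handed the job in at about 28 s; no verdict was reported.

- **Slide:** I gripped the ring at 8 N and followed a wire shape fitted from both cameras, kinks included. Measured forces stayed under about 1 N round both corners.
- **Press:** I felt the cork push back at TCP y ≈ 0.1465 m. I pressed to about 5.3–5.8 N and held it for roughly a second, then eased back until the force read zero before opening the fingers.
- **Last checks:** The final scene picture shows the ring against the cork and the gripper about 120 mm above it, with force near zero. The networks put the ring centre and cork face about 12 mm apart (touching is 8 mm), so within the 14 mm allowed given their error. The fingers stayed above the heights of the cat, ball and box.
- **One disagreement:** The ring's first network position was about 8 mm off along the wire, and I corrected it from the images before gripping.

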